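# Free the stuck cell carriage and close the spectrophotometer

### The arm

A 6-joint arm with a two-finger parallel gripper is mounted at the origin on the work surface. World frame = base frame: x ahead of the robot, y to its left, z up, the work surface at z = 0. Lengths are in m, angles in degrees, forces in N, time in s.
With the tool pointing down it reaches from about 0.25 to 0.725 m from the base axis. Payload 9.7 kg.
Tool frame: the origin (TCP) lies at the very end of the fingers, on their centre line; the grasp point (between the pads) lies 19 mm behind it; y points along the fingers, x is the direction in which the jaws open and shut, and the axes are right-handed (so a half turn about y gives the same grasp; the last joint's range is limited). The gripper opens to 85 mm and grips with 20 to 120 N. Pads are 22 mm wide; open, the fingers measure 114 mm over their backs; the gripper's body (76 mm by 85 mm) begins 54 mm behind the grasp point. The pads swing forward as they close: fully open they stand 13 mm farther back than shut.
Start: joints at [66.005, 4.979, 10.078, 95.1, 0, 90], TCP at [0.224, 0.502, 0.231] pointing down, gripper open.
Joint ranges: [-179.16, 179.16], [-48.56, 103.87], [-65.8, 70.77], [-126.05, 130.52], [-82.76, 87.17], [-180, 180]. Speed limits (degrees/s): [127.2, 127.2, 147.25, 180, 180, 180].

### API

Orientations are given as [roll, pitch, yaw] about the fixed x, y, z axes, in that order (R = Rz(yaw) Ry(pitch) Rx(roll)).
In Python, from workcell import bot gives the robot as it stands.
- The arm moves only by the shell command python3 -m jog 'ROWS' [FORCE]. ROWS is JSON, a list of rows, each a list of 7 numbers: the closure, from 0 (fully open) to 1 (shut), then the shift along the world's x, y, z in units of 25 mm (1.0 is 25 mm), then the turn, a rotation vector about the world's x, y, z in units of 5 degrees (1.0 is 5 degrees). A call has 1 to 5 rows; each row is the pose to reach, as a shift and turn from the pose commanded when the call began; what a row does not reach only later rows make up. A row lasts 1/10 s, in which the tool goes at most 50 mm and 8.59 degrees, less where a joint would pass 70% of its speed; a pose out of reach is approached as far as the arm can. A call with a gripper value outside its range is refused whole. The fingers move at their own pace and stop on an object; FORCE is the grip in N (left out, the last holds). Time passes only in rows, so rows that repeat a pose let the fingers close. It gives the time, the measured TCP pose, the force and the opening at its end, in the units of the state.
- bot.get_obs(): the state, without advancing time (a new reading comes with each control period).
- bot.camera(name): name is "side" or "top"; returns (picture, depth): 384x512x3 uint8, red, green, blue; 384x512 float32, m along the optical axis (not along the pixel's ray), 0 where there is no reading.
- bot.camera_model(name): a dict with "fx", "fy", "cx", "cy" (pixels), "rvec" (rotation vector, rad) and "tvec" (3), from world to camera coordinates, as OpenCV has them. Camera axes: x right, y down, z forward; pixel columns grow to the right and rows downward; lengths in m; the calibration is good to about 2 mm. A picture is of the moment at which its call begins. camera_model takes no time and is no camera call.
- bot.job_done(): hands the job in, once; it reports no verdict.
Trained networks look in the newest picture that a camera, given by its name, has taken for a name from the list of things; names that differ only in an ending like _2 or _b are one class to them, and where a whole thing is asked for, a point or a joint stands for the part that bears it (a point fixed in the world has none). Each returns a list of dicts, best first, with "conf" (0 to 1); they miss things now and then, are a little off and sometimes report something else, mostly with a low value. They report only what shows in the picture. A call takes as long as a camera call.
- bot.regions_of(camera, label): "pixels" (384x512 bool, what is visible of it) and "point" ([row, column] in pixels, amid what is visible of it).
The state is a dict: "time": time; "q": joint angles; "qd": joint speeds; "joint_efforts": joint torques, N m; "ee_pos": TCP position; "tcp_rot": TCP orientation; "wrist_force": force on the tool from outside, world axes, zero at the start; "torque": the same for the moment, N m; "opening": finger opening in m.
Only numpy, scipy, OpenCV 4.12 (cv2) and the standard library are available. Lean on these libraries where they do the work, as an engineer would, in place of code of your own. Each camera call takes 0.05 s, during which the arm holds its last target. There are 200 camera calls.

### The job

The spectrophotometer's sample compartment stands open and its cell carriage has stuck part-way along its rods on a dried spill. Push the carriage towards the keypad side until it breaks free, run it fully home against its hidden end stop without ramming it and leave it there; then close the sprung lid, easing it all the way down instead of letting it slam. Do not disturb the bottles, the beaker or the cell rack.

Things in the scene. Friction and masses are not known exactly. Their poses are not given: they have to be found in the camera images.
- spectro: Fixed bench spectrophotometer, pale grey. Origin on the bench under the middle of its sample compartment; x to its back (away from robot), y to its keypad side (robot's left), z up. In mm: case x -70..275, y -176..305, 140 high, 168 behind x = 125. Compartment: open black well, x -52..52, y -156..106, floor 58, rim 140. Display at x 45..100, y 160..275, 150 high.
- carriage (a joint): Metres the carriage still is from its end stop: 0 = touching the stop's hidden rubber buffer (home, towards spectro +y); starts at 0.053-0.066. Slides along spectro y. Drags at 2 N, sticks on a dried spill somewhere 30 to 50 mm short of home, takes 8 to 14 N to break free there, then jumps about 10 mm. Buffer gives 1 mm per 6 N: negative = pressed in.
- thumb (a point): Middle of the top edge of the carriage's upright steel thumb plate: 28 mm wide (spectro x), 8 thick (y), top 130 mm above the bench, free down to the flat tail plate at 82. It stands at the carriage's -y end, with 55 mm or more of empty well on its -y side; 33 mm to its +y side begin the cell holder (106 mm high) and four glass cells (126 mm). Axes as the spectro's.
- lid (a joint): Lid's opening angle in rad: 0 = shut, 2.0 = leaning back open on its stop, as at the start. Lid: 14 mm plate, 134 by 294 mm, 0.5 kg, hinged along spectro y at the compartment's back. Its weight holds it open beyond about 1.9 rad; below that its closing spring (0.1 N m) and its weight pull it shut, up to 3 N at the lift tab, with little damping: let go, it slams.
- tab (a point): Pinch point of the lid's lift tab, a tongue 24 mm wide (along the hinge), 10 thick, standing out 36 mm from the middle of the lid's front edge in the lid's plane. Point is 12 mm from its free end, 164 mm from the hinge line. Lid open: tab points up, about 288 mm high. Lid shut: it overhangs the case's front, 149 mm high. Frame turns with the lid: y along hinge, x from tab to hinge.
- hinge (a point): Point on the lid's hinge line, straight behind the lift tab: 70 mm behind the spectro's origin, 142 mm above the bench. Axes as the spectro's; the lid turns about y.
- cell_rack: Bystander: white plastic rack for cells, 60 by 120 by 34 mm, standing loose on the spectro's raised rear. Origin: centre of its underside.
- reagent: Bystander: amber glass bottle with black cap, diameter 72, 150 mm high, on the bench to the robot's right. Origin: centre of its underside.
- beaker: Bystander: glass beaker, diameter 68, 95 mm high, on the bench to the robot's right. Origin: centre of its underside.
- wash_bottle: Bystander: white wash bottle with a bent spout, diameter 66, 188 mm high, on the bench to the robot's left. Origin: centre of its underside.

How it is judged:
By the outcome, as a careful person would: the job done as asked, in the order asked, and still so for the second after the job is handed in, with the robot touching nothing.
It also fails if it takes over 64 s, if anything falls off the work surface, if the arm or the gripper's body presses on something with over 40 N, if the wrist force passes 120 N, or if a joint passes its speed limit or range.

## Working session

There is one attempt and no reset: what is moved stays moved. The work goes in short steps, Python scripts to look and compute and a shell command to move; the robot and the scene stay as the last step left them, time stands still between calls to the robot, and variables do not carry over. Pictures are saved under pics/ and viewed, about 8 in all and at most 12, crops included, and the job is handed in when it is done.

```bash
mkdir -p pics; ls; cat > h.py <<'E'
import numpy as np,cv2
from workcell import bot
def cloud(name):
    p,d=bot.camera(name); m=bot.camera_model(name)
    R,_=cv2.Rodrigues(np.array(m["rvec"],float)); t=np.array(m["tvec"],float).ravel()
    v,u=np.mgrid[:384,:512]
    c=np.stack([(u-m["cx"])/m["fx"]*d,(v-m["cy"])/m["fy"]*d,d],-1)
    w=(c-t)@R; w[d==0]=np.nan
    return p,w
def save(p,n): cv2.imwrite("pics/"+n,p[:,:,::-1])
E
python3 - <<'E'
from h import *
for c in("top","side"):
    p,w=cloud(c); save(p,c+"0.png"); np.save(c+"0.npy",w)
    for l in("spectro","thumb","tab","lid","reagent","beaker","wash_bottle","cell_rack"):
        for r in bot.regions_of(c,l)[:2]:
            q=w[r["pixels"]]; q=q[~np.isnan(q[:,0])]
            print(c,l,round(r["conf"],2),np.round(r["point"]),r["pixels"].sum(),*(np.round(np.percentile(q,k,axis=0),3) for k in(3,50,97)) if len(q) else())
o=bot.get_obs();print(o["time"],o["ee_pos"],o["tcp_rot"],o["opening"])
E
```

```text
pics
top spectro 0.8 [169. 256.] 12194 [ 0.499 -0.198  0.057] [0.653 0.036 0.155] [0.828 0.251 0.262]
top spectro 0.39 [138. 290.] 646 [ 0.724 -0.142  0.167] [ 0.762 -0.086  0.174] [ 0.794 -0.03   0.203]
top thumb 0.54 [202. 282.] 380 [ 0.532 -0.123  0.066] [ 0.551 -0.063  0.091] [ 0.573 -0.003  0.13 ]
top tab 0.58 [166. 283.] 2117 [ 0.622 -0.199  0.151] [ 0.659 -0.057  0.224] [0.7   0.076 0.271]
top lid 0.96 [166. 286.] 2094 [ 0.622 -0.201  0.151] [ 0.659 -0.061  0.224] [0.699 0.073 0.27 ]
top lid 0.66 [192. 381.] 350 [ 0.558 -0.482 -0.001] [ 0.588 -0.466  0.05 ] [ 0.617 -0.421  0.096]
top reagent 0.74 [167. 257.] 12211 [ 0.499 -0.197  0.057] [0.653 0.038 0.155] [0.829 0.251 0.262]
top reagent 0.56 [240. 387.] 400 [ 0.387 -0.482  0.023] [ 0.418 -0.452  0.104] [ 0.447 -0.433  0.151]
top beaker 0.55 [195. 382.] 338 [ 0.558 -0.483  0.001] [ 0.587 -0.467  0.052] [ 0.615 -0.421  0.096]
top wash_bottle 0.77 [231. 133.] 388 [0.374 0.46  0.017] [0.405 0.474 0.124] [0.431 0.505 0.173]
top cell_rack 0.94 [137. 291.] 621 [ 0.722 -0.141  0.167] [ 0.761 -0.087  0.174] [ 0.794 -0.032  0.203]
top 
[... 711 characters left out ...]
] 410 [ 0.38  -0.486  0.018] [ 0.406 -0.457  0.102] [ 0.438 -0.437  0.153]
side beaker 0.53 [158. 364.] 328 [ 0.556 -0.487  0.005] [ 0.59  -0.464  0.061] [ 0.617 -0.425  0.097]
side wash_bottle 0.89 [288. 149.] 418 [0.367 0.456 0.01 ] [0.389 0.479 0.127] [0.425 0.515 0.185]
side wash_bottle 0.58 [156. 362.] 332 [ 0.556 -0.489  0.002] [ 0.589 -0.467  0.06 ] [ 0.617 -0.426  0.097]
side cell_rack 0.73 [194. 274.] 393 [ 0.53  -0.125  0.075] [ 0.546 -0.063  0.101] [ 0.57  -0.004  0.132]
side cell_rack 0.58 [134. 258.] 521 [ 0.721 -0.148  0.168] [ 0.767 -0.095  0.181] [ 0.796 -0.032  0.206]
0.9 [0.2236536  0.50245264 0.23128369] [-9.00002714e+01  1.86618653e-03  6.60056740e+01] 0.08574620149538233
```

```bash
python3 - <<'E'
from h import *
T=cv2.imread("pics/top0.png")[100:260,170:420]; S=cv2.imread("pics/side0.png")[100:260,150:400]
cv2.imwrite("pics/a.png",np.vstack([cv2.resize(T,(780,499))[:300*1],cv2.resize(S,(780,499))[:300]]))
w=np.load("top0.npy").reshape(-1,3); w=w[~np.isnan(w[:,0])]
ws=np.load("side0.npy").reshape(-1,3); ws=ws[~np.isnan(ws[:,0])]
for n,w in(("top",w),("side",ws)):
    # case top deck: front strip & keypad
    f=w[(abs(w[:,2]-.14)<.004)&(w[:,0]>.4)&(w[:,0]<.7)&(abs(w[:,1])<.35)]
    r=cv2.minAreaRect((f[:,:2]*1000).astype(np.float32)); print(n,"deck",len(f),r)
    f=w[(abs(w[:,2]-.168)<.004)&(w[:,0]>.6)&(abs(w[:,1])<.4)]
    print("rear",len(f),cv2.minAreaRect((f[:,:2]*1000).astype(np.float32)))
    t=w[(w[:,2]>.275)&(w[:,0]>.55)&(w[:,0]<.8)&(abs(w[:,1])<.2)]
    print("tab",len(t),t.mean(0) if len(t) else 0,t.min(0),t.max(0))
    l=w[(w[:,2]>.17)&(w[:,2]<.265)&(w[:,0]>.58)&(w[:,0]<.72)&(w[:,1]>-.22)&(w[:,1]<.1)]
    A=np.c_[l[:,1:],np.ones(len(l))];c=np.linalg.lstsq(A,l[:,0],rcond=None)[0];print("lid plane x=",c,np.std(A@c-l[:,0]))
    th=w[(w[:,2]>.115)&(w[:,2]<.134)&(w[:,0]>.52)&(w[:,0]<.60)&(w[:,1]>-.17)&(w[:,1]<.05)]
    for y in np.arange(-.16,.05,.01):
        k=th[(th[:,1]>=y)&(th[:,1]<y+.01)]
        if len(k): print(round(y,3),len(k),k.min(0).round(3),k.max(0).round(3))
E
```

```text
top deck 2588 ((590.6376953125, 34.7989501953125), (481.8061828613281, 195.31314086914062), 83.62089538574219)
rear 3990 ((737.380615234375, 18.26617431640625), (479.2974853515625, 197.50563049316406), 83.71990203857422)
tab 57 [ 0.69729849 -0.04190279  0.29112661] [ 0.68750037 -0.05444659  0.27563112] [ 0.70764436 -0.02996658  0.3058811 ]
lid plane x= [0.0844125  0.30404595 0.60077018] 0.017073999544492825
-0.16 3 [ 0.592 -0.158  0.115] [ 0.593 -0.153  0.134]
-0.14 1 [ 0.595 -0.133  0.129] [ 0.595 -0.133  0.129]
-0.13 11 [ 0.533 -0.13   0.119] [ 0.596 -0.122  0.134]
-0.12 11 [ 0.533 -0.12   0.117] [ 0.558 -0.116  0.132]
-0.11 3 [ 0.598 -0.107  0.119] [ 0.599 -0.101  0.134]
-0.08 7 [ 0.546 -0.076  0.123] [ 0.557 -0.072  0.13 ]
-0.07 5 [ 0.546 -0.068  0.122] [ 0.557 -0.065  0.128]
-0.06 6 [ 0.549 -0.057  0.124] [ 0.557 -0.053  0.129]
-0.05 7 [ 0.549 -0.05   0.125] [ 0.56  -0.046  0.129]
-0.04 7 [ 0.549 -0.035  0.123] [ 0.56  -0.032  0.128]
-0.03 3 [ 0.552 -0.028  0.122] [ 0.56  -0.024  0.126]
-0.02 7 [ 0.552 -0.017  0.124] [ 0.563 -0.013  0.13 ]
-0.01 8 [ 0.552 -0.01   0.118] [ 0.563 
[... 594 characters left out ...]
0.13 20 [ 0.532 -0.13   0.115] [ 0.598 -0.12   0.134]
-0.12 4 [ 0.597 -0.119  0.119] [ 0.599 -0.111  0.132]
-0.11 3 [ 0.598 -0.107  0.116] [ 0.599 -0.104  0.127]
-0.1 1 [ 0.6   -0.099  0.131] [ 0.6   -0.099  0.131]
-0.09 5 [ 0.543 -0.083  0.12 ] [ 0.558 -0.08   0.131]
-0.08 9 [ 0.544 -0.078  0.119] [ 0.555 -0.071  0.134]
-0.07 4 [ 0.546 -0.07   0.116] [ 0.557 -0.062  0.124]
-0.06 12 [ 0.546 -0.06   0.119] [ 0.56  -0.051  0.129]
-0.05 4 [ 0.547 -0.05   0.119] [ 0.559 -0.042  0.128]
-0.04 13 [ 0.548 -0.04   0.116] [ 0.564 -0.03   0.132]
-0.03 4 [ 0.554 -0.03   0.121] [ 0.565 -0.021  0.124]
-0.02 12 [ 0.55 -0.02  0.12] [ 0.563 -0.01   0.132]
-0.01 2 [ 0.554 -0.01   0.12 ] [ 0.557 -0.008  0.123]
```

View pics/a.png

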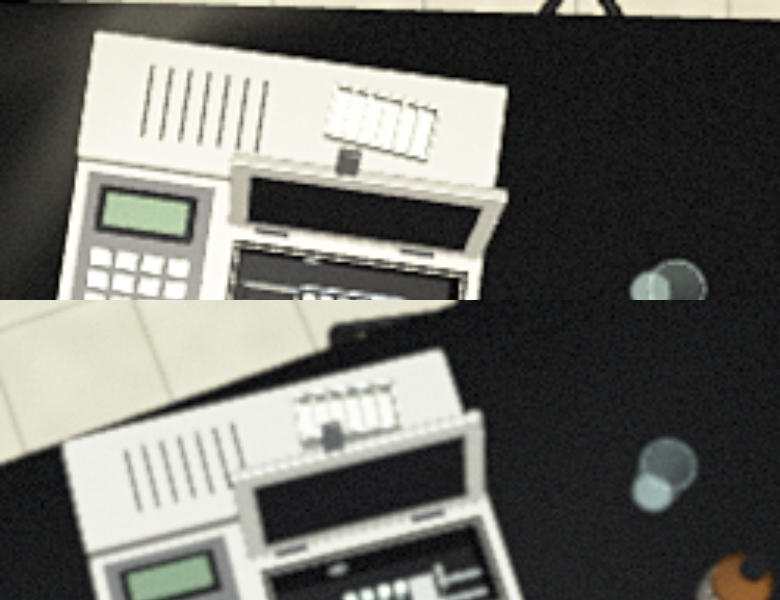

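The crop shows the instrument well: tab at crop (350,160) above, open lid, keypad on the left, thumb plate at the right end of the well (lower crop about (440,575)). The fit gives spectro yaw −6.35° and origin ≈ (0.556, −0.029). I'll move above the empty −y end of the well and close the gripper on the way.

```bash

python3 -m jog '[[1,0.9,-1.8,0.1,0,0,0.3],[1,1.7,-3.6,0.2,0,0,0.6],[1,2.5,-5.3,0.3,0,0,0.9],[1,3.4,-7,0.3,0,0,1.1],[1,4.2,-8.7,0.3,0,0,1.2]]' 60
python3 -m jog '[[1,0.9,-1.8,0.1,0,0,0.3],[1,1.7,-3.6,0.2,0,0,0.6],[1,2.5,-5.3,0.3,0,0,0.9],[1,3.4,-7,0.3,0,0,1.1],[1,4.2,-8.7,0.3,0,0,1.2]]'
python3 -m jog '[[1,0.9,-1.8,0.1,0,0,0.3],[1,1.7,-3.6,0.2,0,0,0.6],[1,2.5,-5.3,0.3,0,0,0.9],[1,3.4,-7,0.3,0,0,1.1],[1,4.3,-8.8,0.3,0,0,1.13]]'
```

```text
time: 1.4
ee_pos: [0.3292, 0.2833, 0.239]
tcp_rot: [-90.0, -0.0, 72.1]
wrist_force: [0.6, 0.2, 0.2]
opening: 0.0122
time: 1.9
ee_pos: [0.4343, 0.0655, 0.2466]
tcp_rot: [-90.1, -0.0, 78.0]
wrist_force: [2.0, 0.7, -0.8]
opening: -0.0002
time: 2.4
ee_pos: [0.5416, -0.1542, 0.254]
tcp_rot: [-90.0, -0.0, 83.7]
wrist_force: [1.2, 1.4, -0.4]
opening: 0.0003
```

```bash

python3 -m jog '[[1,0,-0.05,-1,0,0,0],[1,0,-0.05,-2,0,0,0],[1,0,-0.05,-3,0,0,0],[1,0,-0.05,-4,0,0,0],[1,0,-0.05,-4,0,0,0]]'
python3 - <<'E'
from h import *
for c in("top","side"):
    p,w=cloud(c); save(p,c+"1.png")
    for r in bot.regions_of(c,"thumb")[:1]:
        q=w[r["pixels"]]; q=q[q[:,2]>.11]; print(c,r["conf"],q.min(0),q.max(0))
T=cv2.imread("pics/top1.png")[160:240,230:340]; S=cv2.imread("pics/side1.png")[160:240,220:330]
cv2.imwrite("pics/b.png",np.hstack([cv2.resize(T,(400,291)),cv2.resize(S,(400,291))]))
E
```

```text
time: 2.9
ee_pos: [0.5395, -0.1531, 0.1504]
tcp_rot: [-89.7, -0.1, 83.6]
wrist_force: [-0.2, 0.1, 0.4]
opening: 0.0001
top 0.7 [ 0.5326344  -0.11595784  0.11001253] [0.56279288 0.00099392 0.24224735]
side 0.8 [ 0.53036852 -0.13010388  0.11021924] [ 0.5702769  -0.00889712  0.14187501]
```

View pics/b.png

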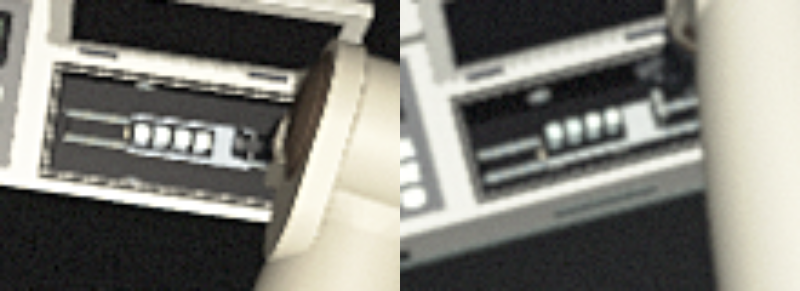

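The arm covers the right end of the well. The thumb plate shows at about (658,100) in the right-hand crop, with the finger just behind it on the −y side. Next I'll go down, watching the force.

```bash

python3 -m jog '[[1,0,0,-0.5,0,0,0],[1,0,0,-1,0,0,0],[1,0,0,-1.5,0,0,0],[1,0,0,-2,0,0,0],[1,0,0,-2,0,0,0]]'
python3 -m jog '[[1,0.01,0.1,0,0,0,0],[1,0.02,0.2,0,0,0,0],[1,0.03,0.3,0,0,0,0],[1,0.03,0.3,0,0,0,0],[1,0.03,0.3,0,0,0,0]]'
```

```text
time: 3.6
ee_pos: [0.5399, -0.1532, 0.1012]
tcp_rot: [-89.8, -0.0, 83.7]
wrist_force: [0.4, 0.5, 0.2]
opening: -0.0003
time: 4.1
ee_pos: [0.542, -0.1459, 0.1041]
tcp_rot: [-90.0, 0.0, 83.7]
wrist_force: [-0.2, 0.3, 0.6]
opening: -0.0001
```

```bash

python3 -m jog '[[1,0.006,0.06,0,0,0,0],[1,0.013,0.12,0,0,0,0],[1,0.02,0.18,0,0,0,0],[1,0.026,0.24,0,0,0,0],[1,0.033,0.3,0,0,0,0]]'
python3 -m jog '[[1,0.006,0.06,0,0,0,0],[1,0.013,0.12,0,0,0,0],[1,0.02,0.18,0,0,0,0],[1,0.026,0.24,0,0,0,0],[1,0.033,0.3,0,0,0,0]]'
python3 -m jog '[[1,0.006,0.06,0,0,0,0],[1,0.013,0.12,0,0,0,0],[1,0.02,0.18,0,0,0,0],[1,0.026,0.24,0,0,0,0],[1,0.033,0.3,0,0,0,0]]'
```

```text
time: 4.6
ee_pos: [0.5426, -0.1386, 0.1038]
tcp_rot: [-90.0, 0.0, 83.6]
wrist_force: [-0.5, -2.0, -0.5]
opening: 0.0002
time: 5.1
ee_pos: [0.5435, -0.1309, 0.1038]
tcp_rot: [-90.0, 0.0, 83.7]
wrist_force: [0.5, -1.5, 0.3]
opening: -0.0001
time: 5.6
ee_pos: [0.5443, -0.1234, 0.1038]
tcp_rot: [-90.0, 0.0, 83.7]
wrist_force: [-0.7, -2.1, 0.2]
opening: -0.0001
```

```bash

python3 -m jog '[[1,0.005,0.04,0,0,0,0],[1,0.009,0.08,0,0,0,0],[1,0.013,0.12,0,0,0,0],[1,0.018,0.16,0,0,0,0],[1,0.022,0.2,0,0,0,0]]'
python3 -m jog '[[1,0.005,0.04,0,0,0,0],[1,0.009,0.08,0,0,0,0],[1,0.013,0.12,0,0,0,0],[1,0.018,0.16,0,0,0,0],[1,0.022,0.2,0,0,0,0]]'
```

```text
time: 6.1
ee_pos: [0.5448, -0.1184, 0.1038]
tcp_rot: [-90.0, 0.0, 83.7]
wrist_force: [0.9, -1.9, -0.4]
opening: -0.0001
time: 6.6
ee_pos: [0.5454, -0.1135, 0.1038]
tcp_rot: [-90.0, -0.0, 83.7]
wrist_force: [0.4, -2.1, 0.4]
opening: -0.0001
```

```bash

python3 -m jog '[[1,0.005,0.04,0,0,0,0],[1,0.009,0.08,0,0,0,0],[1,0.013,0.12,0,0,0,0],[1,0.018,0.16,0,0,0,0],[1,0.022,0.2,0,0,0,0]]'
python3 -m jog '[[1,0.005,0.04,0,0,0,0],[1,0.009,0.08,0,0,0,0],[1,0.009,0.08,0,0,0,0]]'
```

```text
time: 7.1
ee_pos: [0.5457, -0.1105, 0.1038]
tcp_rot: [-90.0, 0.2, 83.6]
wrist_force: [-0.8, -17.5, -1.2]
opening: -0.0
time: 7.4
ee_pos: [0.5461, -0.1066, 0.1038]
tcp_rot: [-90.0, 0.0, 83.6]
wrist_force: [0.5, -2.8, -0.2]
opening: 0.0001
```

```bash

python3 -m jog '[[1,0.005,0.04,0,0,0,0],[1,0.009,0.08,0,0,0,0],[1,0.013,0.12,0,0,0,0],[1,0.018,0.16,0,0,0,0],[1,0.022,0.2,0,0,0,0]]'
python3 -m jog '[[1,0.005,0.04,0,0,0,0],[1,0.009,0.08,0,0,0,0],[1,0.013,0.12,0,0,0,0],[1,0.018,0.16,0,0,0,0],[1,0.022,0.2,0,0,0,0]]'
python3 -m jog '[[1,0.005,0.04,0,0,0,0],[1,0.009,0.08,0,0,0,0],[1,0.013,0.12,0,0,0,0],[1,0.018,0.16,0,0,0,0],[1,0.022,0.2,0,0,0,0]]'
```

```text
time: 7.9
ee_pos: [0.5465, -0.1011, 0.1037]
tcp_rot: [-90.0, -0.0, 83.7]
wrist_force: [-0.0, -0.5, -0.6]
opening: -0.0003
time: 8.4
ee_pos: [0.5472, -0.0967, 0.1038]
tcp_rot: [-90.0, 0.0, 83.6]
wrist_force: [-0.2, -2.6, -0.5]
opening: -0.0001
time: 8.9
ee_pos: [0.5477, -0.0915, 0.1038]
tcp_rot: [-90.0, 0.0, 83.7]
wrist_force: [-0.9, -1.6, 0.2]
opening: 0.0
```

```bash

python3 -m jog '[[1,0.003,0.03,0,0,0,0],[1,0.007,0.06,0,0,0,0],[1,0.01,0.09,0,0,0,0],[1,0.013,0.12,0,0,0,0],[1,0.016,0.14,0,0,0,0]]'
python3 -m jog '[[1,0.003,0.03,0,0,0,0],[1,0.007,0.06,0,0,0,0],[1,0.01,0.09,0,0,0,0],[1,0.013,0.12,0,0,0,0],[1,0.016,0.14,0,0,0,0]]'
```

```text
time: 9.4
ee_pos: [0.5482, -0.0879, 0.1038]
tcp_rot: [-90.0, 0.0, 83.7]
wrist_force: [-0.8, -2.8, -0.4]
opening: 0.0
time: 9.9
ee_pos: [0.5486, -0.0844, 0.1038]
tcp_rot: [-90.0, -0.0, 83.7]
wrist_force: [-1.2, -1.9, -0.7]
opening: -0.0
```

```bash

python3 -m jog '[[1,0.002,0.02,0,0,0,0],[1,0.004,0.04,0,0,0,0],[1,0.007,0.06,0,0,0,0],[1,0.009,0.08,0,0,0,0]]'
python3 -m jog '[[1,0.002,0.02,0,0,0,0],[1,0.004,0.04,0,0,0,0],[1,0.007,0.06,0,0,0,0],[1,0.009,0.08,0,0,0,0]]'
```

```text
time: 10.3
ee_pos: [0.5488, -0.0825, 0.1038]
tcp_rot: [-90.0, -0.0, 83.7]
wrist_force: [-1.5, -1.8, -0.5]
opening: -0.0001
time: 10.7
ee_pos: [0.549, -0.0804, 0.1037]
tcp_rot: [-90.0, -0.0, 83.7]
wrist_force: [-1.3, -1.9, -1.9]
opening: -0.0004
```

```bash

python3 -m jog '[[1,0.002,0.02,0,0,0,0],[1,0.004,0.04,0,0,0,0],[1,0.007,0.06,0,0,0,0]]'
python3 -m jog '[[1,0.002,0.02,0,0,0,0],[1,0.004,0.04,0,0,0,0],[1,0.007,0.06,0,0,0,0]]'
python3 -m jog '[[1,0.002,0.02,0,0,0,0],[1,0.004,0.04,0,0,0,0],[1,0.004,0.04,0,0,0,0]]'
```

```text
time: 11.0
ee_pos: [0.5492, -0.0789, 0.1038]
tcp_rot: [-90.0, -0.0, 83.7]
wrist_force: [-0.8, -2.6, -0.4]
opening: 0.0001
time: 11.3
ee_pos: [0.5493, -0.0775, 0.1038]
tcp_rot: [-90.0, 0.0, 83.7]
wrist_force: [-1.5, -2.6, -1.4]
opening: 0.0002
time: 11.6
ee_pos: [0.5495, -0.0764, 0.1038]
tcp_rot: [-90.0, -0.0, 83.7]
wrist_force: [-2.0, -1.5, -0.7]
opening: -0.0002
```

```bash

python3 -m jog '[[1,0.002,0.02,0,0,0,0],[1,0.004,0.04,0,0,0,0],[1,0.004,0.04,0,0,0,0]]'
```

```text
time: 11.9
ee_pos: [0.5495, -0.0756, 0.1038]
tcp_rot: [-90.0, 0.0, 83.7]
wrist_force: [-1.2, -3.5, -0.9]
opening: 0.0002
```

```bash

python3 -m jog '[[1,0.002,0.02,0,0,0,0],[1,0.002,0.02,0,0,0,0]]'
python3 -m jog '[[1,0.002,0.02,0,0,0,0],[1,0.002,0.02,0,0,0,0]]'
```

```text
time: 12.1
ee_pos: [0.5496, -0.0753, 0.1038]
tcp_rot: [-90.0, 0.0, 83.6]
wrist_force: [-1.0, -5.7, -0.8]
opening: 0.0001
time: 12.3
ee_pos: [0.5496, -0.075, 0.1038]
tcp_rot: [-90.0, 0.1, 83.6]
wrist_force: [-1.9, -5.5, -2.2]
opening: -0.0003
```

Force is rising at about 6 N/mm after ~65 mm of travel, so the buffer is reached. I'll back off gently, rise, and part-open the gripper.

```bash

python3 -m jog '[[1,-0.005,-0.04,0,0,0,0],[1,-0.02,-0.15,0,0,0,0],[1,-0.05,-0.4,0,0,0,0],[1,-0.07,-0.6,0,0,0,0],[1,-0.07,-0.6,0,0,0,0]]'
python3 -m jog '[[1,0,0,1.2,0,0,0],[1,0,0,2.7,0,0,0],[0.3,0,0,4.4,0,0,0],[0.3,0,0,6.1,0,0,0],[0.3,0,0,7.6,0,0,0]]'
python3 -m jog '[[0.3,0,0,1,0,0,0],[0.3,0,0,1.6,0,0,0],[0.3,0,0,1.6,0,0,0]]'
python3 - <<'E'
from h import *
for c in("top","side"):
    p,w=cloud(c); save(p,c+"2.png")
    t=w.reshape(-1,3); t=t[(t[:,2]>.275)&(t[:,2]<.31)&(t[:,0]>.65)&(t[:,0]<.75)&(abs(t[:,1]+.045)<.04)]
    print(c,len(t),t.mean(0),t.min(0),t.max(0)) if len(t) else print(c,0)
    for r in bot.regions_of(c,"thumb")[:1]:
        q=w[r["pixels"]]; q=q[q[:,2]>.11]; print(r["conf"],q.min(0),q.max(0))
T=cv2.imread("pics/top2.png")[120:250,200:370]; S=cv2.imread("pics/side2.png")[120:250,190:360]
cv2.imwrite("pics/c.png",np.hstack([cv2.resize(T,(400,306)),cv2.resize(S,(400,306))]))
E
```

```text
time: 12.8
ee_pos: [0.5479, -0.0901, 0.1039]
tcp_rot: [-90.0, -0.0, 83.6]
wrist_force: [-0.5, 0.8, -0.7]
opening: -0.0001
time: 13.3
ee_pos: [0.5478, -0.0894, 0.2962]
tcp_rot: [-90.1, -0.0, 83.6]
wrist_force: [1.0, 0.0, 0.8]
opening: 0.0432
time: 13.6
ee_pos: [0.5485, -0.0896, 0.336]
tcp_rot: [-90.2, -0.0, 83.7]
wrist_force: [0.5, -0.7, 0.1]
opening: 0.0599
top 57 [ 0.69725857 -0.04194363  0.29134698] [ 0.68725398 -0.05406171  0.27597279] [ 0.70700726 -0.03000163  0.30381649]
0.82 [ 0.53851261 -0.057097    0.11003462] [0.57173303 0.06413669 0.4430839 ]
side 57 [ 0.69615441 -0.04632803  0.29071789] [ 0.68160385 -0.08019753  0.27524994] [ 0.70819999 -0.03439093  0.30516778]
0.58 [ 0.538736   -0.06507207  0.11007706] [0.57743302 0.06295948 0.13724653]
```

View pics/c.png

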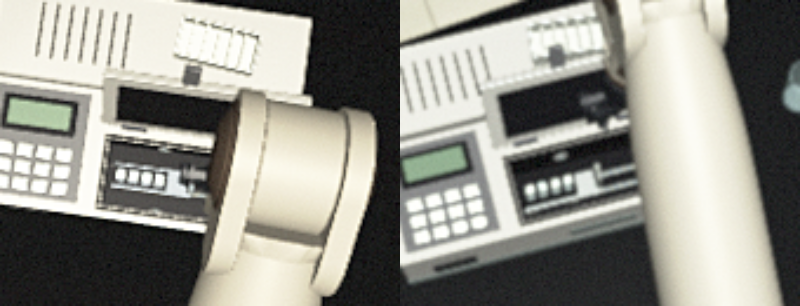

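The carriage has moved about 65 mm to the left end. The tab shows at (191,75) in the left crop and (557,55) in the right. Now I'll go above it.

```bash

python3 -m jog '[[0.3,1.4,0.45,0,0,0,0],[0.3,2.9,0.9,0,0,0,0],[0.3,4.3,1.35,0,0,0,0],[0.3,5.5,1.7,0,0,0,0],[0.3,5.86,1.82,0,0,0,0]]'
python3 -m jog '[[0.3,0,0,0,0,0,0]]'
```

```text
time: 14.3
ee_pos: [0.6967, -0.0429, 0.3294]
tcp_rot: [-89.7, -0.0, 83.7]
wrist_force: [0.4, -0.9, 0.7]
opening: 0.06
time: 14.4
ee_pos: [0.6957, -0.0434, 0.3303]
tcp_rot: [-89.8, 0.0, 83.7]
wrist_force: [0.5, -0.1, -1.0]
opening: 0.0601
```

```bash

python3 -m jog '[[0.3,-0.04,0,-0.8,0,0,0],[0.3,-0.04,0,-1.6,0,0,0],[0.3,-0.04,0,-2.25,0,0,0],[0.3,-0.04,0,-2.25,0,0,0],[0.3,-0.04,0,-2.25,0,0,0]]' 40
python3 -m jog '[[0.8,0,0,0,0,0,0],[0.8,0,0,0,0,0,0],[0.8,0,0,0,0,0,0],[0.8,0,0,0,0,0,0],[0.8,0,0,0,0,0,0]]' 40
```

```text
time: 14.9
ee_pos: [0.6925, -0.0442, 0.2784]
tcp_rot: [-90.0, 0.0, 83.6]
wrist_force: [-0.1, 0.1, 0.3]
opening: 0.0595
time: 15.4
ee_pos: [0.6938, -0.044, 0.2785]
tcp_rot: [-90.1, -0.0, 83.7]
wrist_force: [1.1, -0.4, 5.6]
opening: 0.0228
```

The grip is about 7 mm too far forward and too high on the tab. I'll reopen and re-seat it.

```bash

python3 -m jog '[[0.45,0,0,0,0,0,0],[0.45,0,0,0,0,0,0],[0.45,0.12,-0.01,0,0,0,0],[0.45,0.26,-0.03,-0.15,0,0,0],[0.45,0.26,-0.03,-0.26,0,0,0]]'
python3 -m jog '[[0.45,0,0,0,0,0,0],[0.45,0,0,0,0,0,0]]'
python3 - <<'E'
from h import *
for c in("top","side"):
    p,w=cloud(c); save(p,c+"3.png")
S=cv2.imread("pics/side3.png")[110:200,220:330];T=cv2.imread("pics/top3.png")[110:200,230:340]
cv2.imwrite("pics/d.png",np.hstack([cv2.resize(T,(400,327)),cv2.resize(S,(400,327))]))
E
```

```text
time: 15.9
ee_pos: [0.7004, -0.0448, 0.27]
tcp_rot: [-90.0, 0.0, 83.7]
wrist_force: [-0.3, 0.5, 0.9]
opening: 0.047
time: 16.1
ee_pos: [0.6998, -0.0448, 0.2708]
tcp_rot: [-90.0, 0.0, 83.7]
wrist_force: [-0.5, 0.2, 0.3]
opening: 0.0471
```

View pics/d.png

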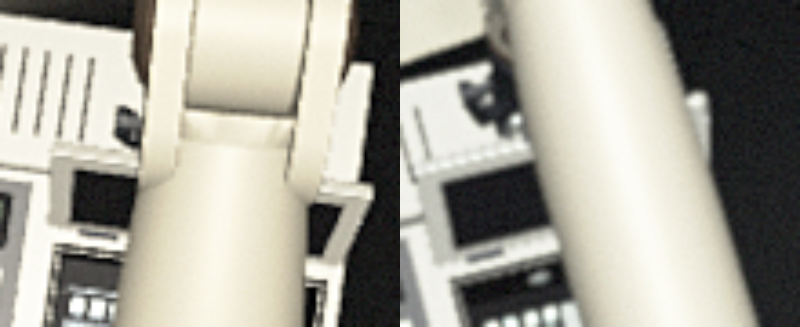

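The arm hides the tab in both views and nothing looks disturbed. I'll close now.

```bash

python3 -m jog '[[0.9,0,0,0,0,0,0],[0.9,0,0,0,0,0,0],[0.9,0,0,0,0,0,0],[0.9,0,0,0,0,0,0],[0.9,0,0,0,0,0,0]]' 40
python3 - <<'E'
import numpy as np
# offsets of the tab point from its start, in jog units, while lid angle goes 2.0->0 ; ey=(.1106,.9939) ex=(.9939,-.1106)
f=lambda a:(np.array([-164*np.cos(a)+7*np.sin(a),164*np.sin(a)+7*np.cos(a)]))
p0=f(2.0);last=p0*0
for a in np.arange(1.9,-.01,-.1):
    d=(f(a)-p0)/25; e=d-last; print(round(a,2),"tot",np.round([d[0]*.9939,-d[0]*.1106,d[1]],2),"inc",np.round([e[0]*.9939,-e[0]*.1106,e[1]],3)); last=d
E
```

```text
time: 16.7
ee_pos: [0.7, -0.0447, 0.2713]
tcp_rot: [-90.0, -0.0, 83.7]
wrist_force: [0.1, 0.2, 2.7]
opening: 0.0233
1.9 tot [-0.6   0.07  0.27] inc [-0.595  0.066  0.269]
1.8 tot [-1.21  0.14  0.48] inc [-0.619  0.069  0.208]
1.7 tot [-1.85  0.21  0.62] inc [-0.636  0.071  0.144]
1.6 tot [-2.5   0.28  0.7 ] inc [-0.647  0.072  0.08 ]
1.5 tot [-3.15  0.35  0.71] inc [-0.652  0.073  0.014]
1.4 tot [-3.8   0.42  0.66] inc [-0.65   0.072 -0.051]
1.3 tot [-4.44  0.49  0.55] inc [-0.642  0.071 -0.116]
1.2 tot [-5.07  0.56  0.37] inc [-0.627  0.07  -0.18 ]
1.1 tot [-5.68  0.63  0.12] inc [-0.606  0.067 -0.242]
1.0 tot [-6.25  0.7  -0.18] inc [-0.579  0.064 -0.302]
0.9 tot [-6.8   0.76 -0.54] inc [-0.546  0.061 -0.359]
0.8 tot [-7.31  0.81 -0.95] inc [-0.508  0.057 -0.412]
0.7 tot [-7.77  0.87 -1.41] inc [-0.465  0.052 -0.461]
0.6 tot [-8.19  0.91 -1.91] inc [-0.417  0.046 -0.505]
0.5 tot [-8.55  0.95 -2.46] inc [-0.364  0.041 -0.544]
0.4 tot [-8.86  0.99 -3.04] inc [-0.309  0.034 -0.578]
0.3 tot [-9.11  1.01 -3.64] inc [-0.25   0.028 -0.606]
0.2 tot [-9.3   1.04 -4.27] inc [-0.188  0.021 -0.628]
0.1 tot [-9.43  1.05 -4.91] inc [-0.125  0.014 -0.644]
-0.0 tot [-9.49  1.06 -5.57] inc [-0.06   0.007 -0.654]
```

```bash

python3 -m jog '[[0.9,-0.29,0.03,0.14,0,0,0],[0.9,-0.6,0.07,0.27,0,0,0],[0.9,-0.9,0.1,0.38,0,0,0],[0.9,-1.21,0.14,0.48,0,0,0],[0.9,-1.53,0.17,0.56,0,0,0]]'
python3 -m jog '[[0.9,-0.32,0.04,0.06,0,0,0],[0.9,-0.65,0.07,0.11,0,0,0],[0.9,-0.97,0.11,0.14,0,0,0],[0.9,-1.3,0.14,0.15,0,0,0],[0.9,-1.62,0.18,0.15,0,0,0]]'
```

```text
time: 17.2
ee_pos: [0.6608, -0.0403, 0.285]
tcp_rot: [-90.0, -0.0, 83.7]
wrist_force: [2.4, 1.7, -2.0]
opening: 0.0233
time: 17.7
ee_pos: [0.6205, -0.0358, 0.2889]
tcp_rot: [-90.0, -0.0, 83.7]
wrist_force: [1.8, 2.2, -1.0]
opening: 0.0232
```

```bash

python3 -m jog '[[0.9,-0.33,0.04,-0.02,0,0,0],[0.9,-0.65,0.07,-0.05,0,0,0],[0.9,-0.97,0.11,-0.1,0,0,0],[0.9,-1.29,0.14,-0.17,0,0,0],[0.9,-1.61,0.18,-0.25,0,0,0]]'
python3 -m jog '[[0.9,-0.31,0.03,-0.09,0,0,0],[0.9,-0.62,0.07,-0.2,0,0,0],[0.9,-0.92,0.1,-0.34,0,0,0],[0.9,-1.21,0.14,-0.49,0,0,0],[0.9,-1.49,0.17,-0.65,0,0,0]]'
```

```text
time: 18.2
ee_pos: [0.5803, -0.0313, 0.2828]
tcp_rot: [-90.0, -0.0, 83.7]
wrist_force: [2.1, 2.1, 0.4]
opening: 0.0233
time: 18.7
ee_pos: [0.5427, -0.0271, 0.2667]
tcp_rot: [-90.0, -0.0, 83.7]
wrist_force: [-0.6, 2.8, 4.8]
opening: 0.0231
```

```bash

python3 -m jog '[[0.9,-0.28,0.03,-0.17,0,0,0],[0.9,-0.55,0.06,-0.36,0,0,0],[0.9,-0.81,0.09,-0.56,0,0,0],[0.9,-1.06,0.11,-0.77,0,0,0],[0.9,-1.29,0.14,-1,0,0,0]]'
python3 -m jog '[[0.9,-0.23,0.03,-0.23,0,0,0],[0.9,-0.44,0.05,-0.48,0,0,0],[0.9,-0.65,0.07,-0.73,0,0,0],[0.9,-0.84,0.09,-1,0,0,0],[0.9,-1.01,0.11,-1.28,0,0,0]]'
```

```text
time: 19.2
ee_pos: [0.5102, -0.0234, 0.2413]
tcp_rot: [-90.0, -0.0, 83.7]
wrist_force: [-3.9, 4.1, 5.5]
opening: 0.0232
time: 19.7
ee_pos: [0.4849, -0.0206, 0.2087]
tcp_rot: [-89.9, -0.0, 83.7]
wrist_force: [-3.5, 5.6, 4.1]
opening: 0.023
```

```bash

python3 -m jog '[[0.9,-0.16,0.03,-0.28,0,0,0],[0.9,-0.31,0.05,-0.58,0,0,0],[0.9,-0.44,0.07,-0.88,0,0,0],[0.9,-0.56,0.09,-1.18,0,0,0],[0.9,-0.66,0.1,-1.5,0,0,0]]'
python3 -m jog '[[0.9,-0.05,0.01,-0.16,0,0,0],[0.9,-0.09,0.01,-0.31,0,0,0],[0.9,-0.13,0.02,-0.47,0,0,0],[0.9,-0.16,0.02,-0.63,0,0,0],[0.9,-0.19,0.03,-0.79,0,0,0]]'
```

```text
time: 20.2
ee_pos: [0.4685, -0.0187, 0.1709]
tcp_rot: [-89.9, 0.0, 83.6]
wrist_force: [-6.8, 0.7, 1.9]
opening: 0.0232
time: 20.7
ee_pos: [0.4642, -0.0182, 0.1514]
tcp_rot: [-89.9, 0.1, 83.6]
wrist_force: [-5.7, -2.0, 0.4]
opening: 0.0231
```

```bash

python3 -m jog '[[0.9,-0.04,0,-0.1,0,0,0],[0.9,-0.07,0,-0.2,0,0,0],[0.9,-0.09,0,-0.3,0,0,0],[0.9,-0.1,0,-0.4,0,0,0],[0.9,-0.11,0,-0.5,0,0,0]]'
python3 -m jog '[[0.9,0,0,-0.05,0,0,0],[0.9,-0.01,0,-0.1,0,0,0],[0.9,-0.01,0,-0.15,0,0,0],[0.9,-0.01,0,-0.19,0,0,0]]'
```

```text
time: 21.2
ee_pos: [0.4623, -0.018, 0.1394]
tcp_rot: [-90.0, 0.0, 83.6]
wrist_force: [-0.8, -4.3, 0.1]
opening: 0.0233
time: 21.6
ee_pos: [0.4618, -0.0179, 0.1347]
tcp_rot: [-90.0, 0.0, 83.6]
wrist_force: [-0.1, -4.9, 0.7]
opening: 0.0228
```

Now 1 mm steps until the lid seats.

```bash

python3 -m jog '[[0.9,0,0,-0.03,0,0,0],[0.9,0,0,-0.06,0,0,0],[0.9,0,0,-0.09,0,0,0],[0.9,0,0,-0.12,0,0,0]]'
python3 -m jog '[[0.9,0,0,-0.02,0,0,0],[0.9,0,0,-0.04,0,0,0],[0.9,0,0,-0.04,0,0,0]]'
```

```text
time: 22.0
ee_pos: [0.4615, -0.0179, 0.1316]
tcp_rot: [-90.0, 0.0, 83.6]
wrist_force: [-3.8, -4.7, 0.2]
opening: 0.0234
time: 22.3
ee_pos: [0.4615, -0.0179, 0.1306]
tcp_rot: [-89.9, 0.0, 83.6]
wrist_force: [-2.3, -4.9, -0.9]
opening: 0.0235
```

```bash

python3 -m jog '[[0.9,0,0,-0.02,0,0,0],[0.9,0,0,-0.04,0,0,0],[0.9,0,0,-0.06,0,0,0]]'
python3 -m jog '[[0.9,0,0,-0.02,0,0,0],[0.9,0,0,-0.04,0,0,0],[0.9,0,0,-0.06,0,0,0]]'
```

```text
time: 22.6
ee_pos: [0.4614, -0.0179, 0.1291]
tcp_rot: [-89.9, 0.0, 83.6]
wrist_force: [-3.2, -4.4, -0.1]
opening: 0.0236
time: 22.9
ee_pos: [0.4613, -0.0179, 0.1276]
tcp_rot: [-89.9, 0.0, 83.6]
wrist_force: [-2.9, -3.8, -0.1]
opening: 0.0232
```

```bash

python3 - <<'E'
from h import *
O=np.array([.5562,-.0287]);ex=np.array([.9939,-.1106]);ey=np.array([.1106,.9939])
for c in("top","side"):
    p,w=cloud(c); save(p,c+"4.png"); d=w[...,:2]-O; sx=d@ex; sy=d@ey
    for a,b in((-50,-20),(0,30),(35,60)):
        m=(sx*1000>a)&(sx*1000<b)&(((sy>-.165)&(sy<-.12))|((sy>.05)&(sy<.095)))&(w[...,2]<.2)&(w[...,2]>.1)
        print(c,a,m.sum(),np.median(w[m][:,2]) if m.any() else 0)
    m=(sx<-.08)&(sx>-.11)&(abs(sy)<.02)&(w[...,2]>.11)&(w[...,2]<.2); print(w[m].mean(0) if m.any() else 0)
S=cv2.imread("pics/side4.png")[110:260,180:340];T=cv2.imread("pics/top4.png")[110:260,190:350]
cv2.imwrite("pics/e.png",np.hstack([cv2.resize(T,(400,375)),cv2.resize(S,(400,375))]))
E
```

```text
top -50 209 0.1575024175465333
top 0 208 0.15673917726594272
top 35 171 0.1558062759143342
0
side -50 131 0.1585050741978285
side 0 128 0.15718777861784305
side 35 99 0.15741454417614908
[ 0.45357306 -0.00407586  0.15461348]
```

View pics/e.png

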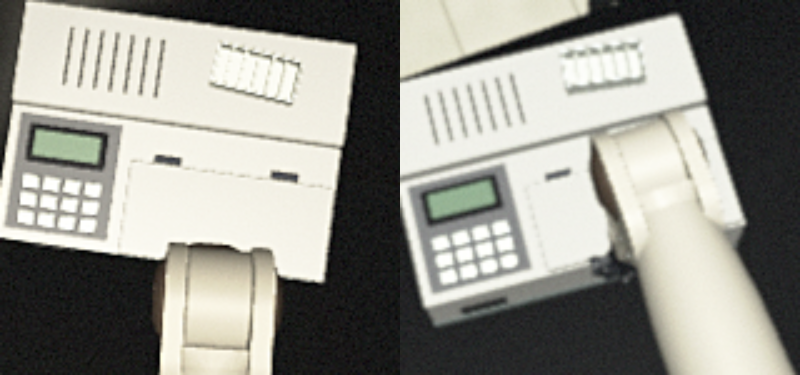

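The lid lies nearly flat: top at 0.1575 m in front and 0.156 m behind, so about 2 mm is left at the tab. I'll continue down until contact force builds.

```bash

python3 -m jog '[[0.9,0,0,-0.02,0,0,0],[0.9,0,0,-0.04,0,0,0],[0.9,0,0,-0.06,0,0,0]]'
python3 -m jog '[[0.9,0,0,-0.02,0,0,0],[0.9,0,0,-0.04,0,0,0],[0.9,0,0,-0.04,0,0,0]]'
```

```text
time: 23.3
ee_pos: [0.4613, -0.0179, 0.126]
tcp_rot: [-89.9, 0.0, 83.7]
wrist_force: [-3.9, -3.9, -0.6]
opening: 0.0228
time: 23.6
ee_pos: [0.4613, -0.0179, 0.125]
tcp_rot: [-89.9, 0.0, 83.6]
wrist_force: [-2.6, -4.7, 0.4]
opening: 0.0232
```

```bash

python3 -m jog '[[0.9,0,0,-0.02,0,0,0],[0.9,0,0,-0.04,0,0,0],[0.9,0,0,-0.04,0,0,0]]'
python3 -m jog '[[0.9,0,0,-0.02,0,0,0],[0.9,0,0,-0.04,0,0,0],[0.9,0,0,-0.04,0,0,0]]'
```

```text
time: 23.9
ee_pos: [0.4613, -0.0178, 0.1243]
tcp_rot: [-89.9, 0.0, 83.7]
wrist_force: [-4.3, -4.9, 2.1]
opening: 0.0233
time: 24.2
ee_pos: [0.4613, -0.0179, 0.1236]
tcp_rot: [-89.9, 0.0, 83.6]
wrist_force: [-4.9, -5.0, 4.3]
opening: 0.0235
```

```bash

python3 -m jog '[[0.9,0,0,-0.02,0,0,0],[0.9,0,0,-0.03,0,0,0],[0.9,0,0,-0.03,0,0,0],[0.9,0,0,-0.03,0,0,0]]'
python3 - <<'E'
from h import *
O=np.array([.5562,-.0287]);ex=np.array([.9939,-.1106]);ey=np.array([.1106,.9939])
for c in("top","side"):
    p,w=cloud(c); d=w[...,:2]-O; sx=d@ex; sy=d@ey
    for a,b in((-50,-20),(0,30),(35,60)):
        m=(sx*1000>a)&(sx*1000<b)&(((sy>-.165)&(sy<-.12))|((sy>.05)&(sy<.095)))&(w[...,2]<.2)&(w[...,2]>.1)
        print(c,a,m.sum(),np.median(w[m][:,2]) if m.any() else 0)
E
```

```text
time: 24.6
ee_pos: [0.4613, -0.0179, 0.1231]
tcp_rot: [-90.0, 0.0, 83.6]
wrist_force: [-5.9, -4.7, 5.8]
opening: 0.0233
top -50 210 0.15488756149256294
top 0 212 0.15549467799615757
top 35 173 0.15631754489086433
side -50 133 0.15474601500415577
side 0 130 0.15576120361294354
side 35 102 0.1565451204904903
```

The lid is seated: front 0.155, rear 0.156, with downward contact force building. I'll release and withdraw upwards.

```bash

python3 -m jog '[[0.9,0,0,0,0,0,0],[0.9,0,0,0,0,0,0],[0.5,0,0,0,0,0,0],[0.4,0,0,0,0,0,0],[0.3,0,0,0,0,0,0]]' 20
python3 -m jog '[[0.3,0,0,0,0,0,0],[0.3,-0.2,0,0.5,0,0,0],[0.3,-0.4,0,1.3,0,0,0],[0.3,-0.6,0,2.5,0,0,0],[0.3,-0.8,0,4,0,0,0]]'
python3 -m jog '[[0.3,-1,0.2,0.8,0,0,0],[0.3,-2.5,0.4,1.2,0,0,0],[0.3,-4,0.6,1.2,0,0,0],[0.3,-4.5,0.6,1.2,0,0,0],[0.3,-4.5,0.6,1.2,0,0,0]]'
python3 - <<'E'
from h import *
O=np.array([.5562,-.0287]);ex=np.array([.9939,-.1106]);ey=np.array([.1106,.9939])
for c in("top","side"):
    p,w=cloud(c); save(p,c+"5.png"); d=w[...,:2]-O; sx=d@ex; sy=d@ey
    for a,b in((-50,-20),(0,30),(35,60)):
        m=(sx*1000>a)&(sx*1000<b)&(((sy>-.165)&(sy<-.12))|((sy>.05)&(sy<.095)))&(w[...,2]<.2)&(w[...,2]>.1)
        print(c,a,m.sum(),np.median(w[m][:,2]) if m.any() else 0)
    for l in("reagent","beaker","wash_bottle","cell_rack"):
        for r in bot.regions_of(c,l)[:1]:
            q=w[r["pixels"]]; q=q[~np.isnan(q[:,0])]; print(c,l,round(r["conf"],2),*(np.round(np.percentile(q,k,axis=0),3) for k in(3,50,97)))
cv2.imwrite("pics/f.png",np.hstack([cv2.resize(cv2.imread(f"pics/{c}5.png"),(400,300)) for c in("top","side")]))
E
```

```text
time: 25.2
ee_pos: [0.4619, -0.0174, 0.1224]
tcp_rot: [-90.0, -0.0, 83.7]
wrist_force: [-0.6, -0.5, 0.3]
opening: 0.0599
time: 25.7
ee_pos: [0.4408, -0.0177, 0.2236]
tcp_rot: [-89.9, -0.0, 83.7]
wrist_force: [1.4, -0.4, 0.5]
opening: 0.0597
time: 26.2
ee_pos: [0.3286, -0.0027, 0.2537]
tcp_rot: [-90.2, -0.0, 83.7]
wrist_force: [0.4, 0.4, -0.6]
opening: 0.0599
top -50 209 0.15590714890383847
top 0 211 0.15593677431459438
top 35 174 0.15598399833882953
top beaker 0.88 [ 0.558 -0.483  0.001] [ 0.587 -0.467  0.054] [ 0.615 -0.421  0.097]
top wash_bottle 0.72 [0.375 0.46  0.017] [0.404 0.474 0.124] [0.431 0.503 0.172]
top cell_rack 0.62 [ 0.723 -0.142  0.167] [ 0.76  -0.088  0.174] [ 0.791 -0.034  0.203]
side -50 99 0.1557826866649992
side 0 190 0.1564976973329412
side 35 150 0.15640931262464053
side reagent 0.9 [ 0.38  -0.489  0.006] [ 0.407 -0.457  0.1  ] [ 0.445 -0.437  0.153]
side beaker 0.89 [ 0.556 -0.489 -0.001] [ 0.592 -0.465  0.058] [ 0.62  -0.426  0.098]
side wash_bottle 0.7 [0.368 0.455 0.011] [0.39  0.478 0.128] [0.427 0.513 0.186]
side cell_rack 0.92 [ 0.721 -0.146  0.167] [ 0.763 -0.092  0.179] [ 0.794 -0.038  0.204]
```

View pics/f.png

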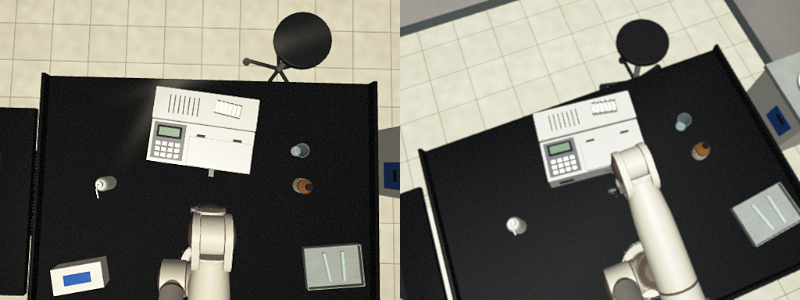

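The lid is flat (tab at (211,173) in the top view), the bystanders are in place and the arm is clear. Handing in.

```bash
python3 -c "
from workcell import bot
print(bot.job_done())"
```

```text
the job is handed in; nothing more can be done
None
```

The carriage is home against its end stop, the lid is shut, and I handed the job in at about 26 s of the 64 s allowed.

- **Carriage:** I pushed the thumb plate with closed fingers. It stuck after about 30 mm and broke free, with a wrist reading of 17.5 N at that point, a little above the stated 8–14 N. I then crept it home and stopped when the force reached 5.5 N, which means the buffer was pressed in about 0.6 mm. Total travel was about 65 mm by arm position, and about 65 mm in the side camera too. The buffer was last felt before I backed off; the lid now hides the carriage, so I could not check it again.
- **Lid:** I gripped the tab, re-seating once because the first grip was too high. I swung the lid down along its arc, slowing to 1–2 mm steps for the last part, until the force rose to about 6 N, then released. After I withdrew, its top measured level at 0.156 m front and back.
- **Surroundings:** The beaker, wash bottle and cell rack were in the same places before and after, to within about 5 mm. The detector missed the reagent bottle in the final top view. The side view put it where it started, and it shows upright in the picture.

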